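Sort two plant weights on the aquarium sizing ramp

ROBOT

A 6-joint arm with a two-finger parallel gripper is mounted at the origin on the work surface. World frame = base frame: x ahead of the robot, y to its left, z up, the work surface at z = 0. Lengths are in m, angles in degrees, forces in N, time in s.
With the tool pointing down it reaches from about 0.4 to 0.825 m from the base axis. Payload 7 kg.
Tool frame: the origin (TCP) lies midway between the tips of the shut fingers; the grasp point (between the pads) lies 19 mm behind it (hold_point_z is the distance from the TCP to the grasp point, in m); z points along the fingers, y is the line along which they close (so a half turn about z gives the same grasp; the last joint's range is limited). The gripper opens to 88 mm and grips with 3 to 60 N. Pads are 19 mm wide; open, the fingers measure 130 mm over their backs; the gripper's body (78 mm by 193 mm) begins 47 mm behind the grasp point.
Start: joints at [-54.884, 20.546, 0.682, 0, -70.136, -16.507], TCP at [0.215, -0.64, 0.227] pointing down, gripper open.
Joint ranges: [-176.03, 176.03], [-82.01, 121.73], [-58.28, 71.71], [-173.87, 95.51], [-174.79, -0.11], [-173.66, 173.66]. Speed limits (degrees/s): [136.94, 136.94, 172.46, 180, 180, 180].

INTERFACE

Orientations are given as [roll, pitch, yaw] about the fixed x, y, z axes, in that order (R = Rz(yaw) Ry(pitch) Rx(roll)).
In Python, from plant import get_state, capture, close_job, hold_point_z gives the robot as it stands.
- The arm moves only by the shell command python3 -m inch 'ROWS' [FORCE]. ROWS is text: rows parted by semicolons, each of 5 numbers parted by spaces: the shift along the tool's x, y, z normalised to -1 to 1, where 1 is 0.15 m, then the turn about the tool's z normalised to -1 to 1, where 1 is 360 degrees, then the opening, from 0 (shut) to 1 (fully open). In form: tx ty tz spin grip; .... A call has exactly 8 rows; each row shifts and turns the commanded pose from where the row before left it, along the tool's axes as they then stand; what a row does not reach is not made up. A row lasts 1/8 s, in which the tool goes at most 62.5 mm and 10.7 degrees, less where a joint would pass 70% of its speed; a pose out of reach is approached as far as the arm can. A call with a number of a shift or a turn outside -1 to 1 is refused whole. A call with a gripper value outside its range is refused whole. The fingers move at their own pace and stop on an object; FORCE is the grip in N (left out, the last holds). Time passes only in rows, so rows that do not move let the fingers close, or fill a call up. It gives the time, the measured TCP pose, the force, the opening and the grip force at its end, in the units of the state.
- get_state(): the state, without advancing time (a new reading comes with each control period).
- capture(name): name is "scene" or "top" or "wrist"; returns a dict with "color" (400x640x3 uint8, blue, green, red), "mtx" (3x3 intrinsics, pixels), "R" (3x3) and "t" (3): a world point X has camera coordinates R X + t. Camera axes: x right, y down, z forward; pixel columns grow to the right and rows downward; lengths in m; the calibration is good to about 2 mm. A picture is of the moment at which its call begins. There is no depth.
- close_job(): hands the job in; it is judged then, once.
The state is a dict: "time_s": time; "joints": joint angles; "qd": joint speeds; "joint_torque": joint torques, N m; "tcp_pos": TCP position; "eef_rot": TCP orientation; "contact_force": force on the tool from outside, world axes, zero at the start; "moment": the same for the moment, N m; "gripper_width": finger opening in m; "gripper_force": force on a finger pad.
Only numpy, scipy, OpenCV 4.12 (cv2) and the standard library are available. Lean on these libraries where they do the work, as an engineer would, in place of code of your own. Each camera call takes 0.05 s, during which the arm holds its last target. There are 200 camera calls.

TASK

Sort the two white ceramic cylinder weights on the grey sizing ramp: set each one down lying across the top of the ramp, let go there and leave it to roll down by itself into the hole of its own length. Do the short one lying in the black rest first; then lay the tall standing one down in the emptied rest, let go of it, and take it afresh to bring it to the ramp. Leave all the other things where they are.

Things in the scene. Friction and masses are not known exactly. Their poses are not given: they have to be found in the camera images.
- short_weight: Plain white glazed ceramic cylinder, 60 mm long, 40 mm diameter, about 0.18 kg. At the start it lies in the rest. Origin at its centre; its x axis is its length (y and z turn as it rolls).
- long_weight: Plain white glazed ceramic cylinder, 120 mm long, 40 mm diameter, about 0.36 kg. At the start it stands on end on the mat. Origin at its centre (60 mm from either end); its z axis is its length (upright at the start; x and y have no meaning).
- rest: Fixed black plastic bar, 136 mm long (its x axis), 32 mm wide (y), origin at the centre of its underside. Its top groove lies 16 mm above the mat, between ridges 4 mm high along both long edges (12 mm off the middle); a 40 mm cylinder lies in it along x, its axis 36 mm above the mat, and cannot roll. Narrower than the cylinder, so fingers pass down beside it.
- ramp: Fixed grey plastic ramp, 144 mm wide (its x axis), sloping down along its own +y at 11 degrees. Origin on the mat below the middle of the top area, z up. Channel 132 mm wide, side walls 30 mm above its floor, upper end open. Going down: top area 100 mm long, first hole, 46 mm of floor, second hole, end wall 40 mm high. The holes are closed pockets 48 mm deep.
- ramp_top (a point): Point on the channel floor, middle of the top area, 98 mm above the mat, 50 mm from the upper end and from the first hole. A 40 mm cylinder set down here along the ramp's x has its axis about 20 mm above it and rolls off to the ramp's +y as soon as nothing holds it. Axes as the ramp's.
- short_hole (a point): Middle of the first hole (90 mm across, 54 mm along the slope), 28 mm below the channel floor; the lodged short weight's centre lies within 10 mm of it along the slope and 15 mm across. Ledges 21 mm wide on both sides carry the long weight over this hole, empty or filled. Axes as the ramp's.
- long_hole (a point): Middle of the second hole (132 mm across, the channel's full width, 56 mm along the slope), 28 mm below the channel floor; the lodged long weight's centre lies within 10 mm of it. Axes as the ramp's.
- siphon_clip: Bystander: chrome-plated upright siphon clip, about 30 x 40 mm and 87 mm high; origin at its foot.
- algae_pad_holder: Bystander: blue plastic algae pad holder with a bridge handle, 100 x 60 mm, 48 mm high; origin at the centre of its underside.
- breeder_box: Bystander: clear acrylic open box, 130 x 200 mm, 100 mm high; origin at the centre of its underside.
- plant_anchor: Bystander: low white ceramic dome (round plant anchor), 72 mm across, 38 mm high; origin at the centre of its underside. Not one of the cylinders to be sorted.
- food_jar: Bystander: jar with a black cap, 60 mm diameter, 90 mm high; origin at the centre of its underside.
- scrub_brush: Bystander: flat cleaning brush lying on the mat, 170 mm long along its x; origin at the centre of its underside.
Things that resemble listed ones, but are neither listed nor needed, are in the scene too. What is shaped like the short_weight but blue is not meant.

How it is judged:
By the outcome, as a careful person would: the job done as asked, in the order asked, and still so for the second after the job is handed in, with the robot touching nothing.
It also fails if it takes over 62 s, if anything falls off the work surface, if the arm or the gripper's body presses on something with over 40 N, if the wrist force passes 120 N, or if a joint passes its speed limit or range.

## Working session

There is one attempt and no reset: what is moved stays moved. The work goes in short steps, Python scripts to look and compute and a shell command to move; the robot and the scene stay as the last step left them, time stands still between calls to the robot, and variables do not carry over. Pictures are saved under pics/ and viewed, at most 10 in all, crops included, and the job is handed in when it is done.

```bash
mkdir -p pics; ls
python3 - <<'E'
from plant import *
import cv2,json
print(hold_point_z if not callable(hold_point_z) else hold_point_z())
s=get_state();print(s)
for n in("scene","top"):
    c=capture(n);cv2.imwrite(f"pics/{n}0.png",c["color"]);print(n,c["mtx"].tolist() if hasattr(c["mtx"],'tolist') else c["mtx"],c["R"],c["t"])
E
```

```text
pics
0.0188
{'time_s': 0.0, 'joints': array([-5.48872297e+01,  2.05920507e+01,  6.33968017e-01, -1.95443584e-02,
       -7.01361202e+01, -1.65074552e+01]), 'qd': array([ 0.094065  , -0.01754734,  0.0057188 ,  0.01908936,  0.0492701 ,
       -0.00010528]), 'joint_torque': array([ 1.17770705e-04, -5.82722032e+01,  2.93058336e+01,  6.99735403e+00,
        6.91729132e-03, -1.60240966e-04]), 'tcp_pos': array([ 0.21517841, -0.63926845,  0.22561903]), 'eef_rot': array([ 1.79904459e+02, -9.15372489e-03, -1.61401333e+02]), 'contact_force': array([-0.95970678,  0.38141999, -0.56220089]), 'moment': array([-0.01852858, -0.00428448, -0.0086748 ]), 'gripper_force': 0.0, 'gripper_width': 0.08738139106404959}
scene [[450.35297652452306, 0.0, 308.41117367945606], [0.0, 450.35297652452306, 203.45565722495567], [0.0, 0.0, 1.0]] [[ 0.73605001  0.67667151  0.01860226]
 [ 0.36558918 -0.37424157 -0.85222521]
 [-0.56971478  0.63408116 -0.52284429]] [-0.35165259 -0.15418506  1.44093532]
top [[513.586698763311, 0.0, 326.76479113356436], [0.0, 513.586698763311, 199.48423685908796], [0.0, 0.0, 1.0]] [[-0.01399367 -0.99988047 -0.00657469]
 [-0.99096501  0.01474545 -0.13330761]
 [ 0.13338862  0.00464982 -0.9910529 ]] [-0.05913012  0.56777263  1.166705  ]
```

View pics/scene0.png

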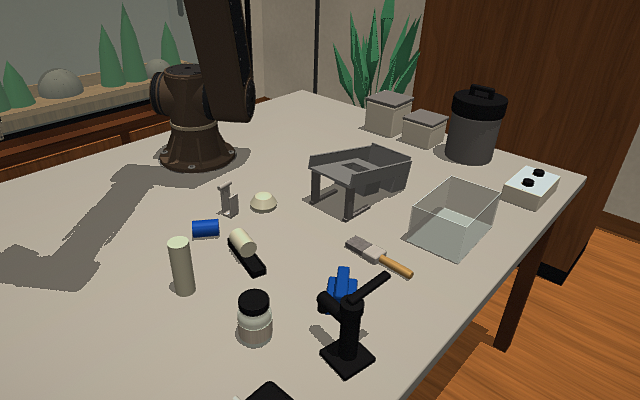

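View pics/top0.png

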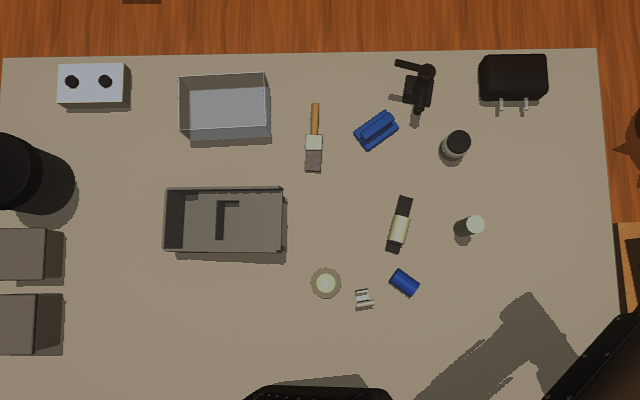

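The scene view shows the short white weight at (242,240) in the black rest and the tall one at (180,265). The ramp is around (360,180). In the top view they are at (400,225), (475,225) and (165–283, 187–252), with the ramp's high, open end to the right.

Things that could be mistaken for the ones I want, in the top view:
- **White cylinder in the rest (400,225):** this is the short weight.
- **Blue cylinder (404,283):** decoy.
- **White dome (325,283):** plant anchor.
- **Standing white cylinder (475,225):** the long weight.
- **Jar (455,145):** bystander.

I'll check the choice in one close crop.

```bash
cat > h.py <<'E'
import numpy as np,cv2
from plant import *
def ray(c,uv):
    d=np.linalg.inv(c["mtx"])@[uv[0],uv[1],1.]; R=np.array(c["R"]);return -R.T@c["t"],R.T@d
def onz(c,uv,z):
    o,d=ray(c,uv);return o+d*(z-o[2])/d[2]
def tri(c1,u1,c2,u2):
    o1,d1=ray(c1,u1);o2,d2=ray(c2,u2);d1=d1/np.linalg.norm(d1);d2=d2/np.linalg.norm(d2)
    s=np.linalg.lstsq(np.c_[d1,-d2],o2-o1,rcond=None)[0];a=o1+d1*s[0];b=o2+d2*s[1]
    return (a+b)/2,np.linalg.norm(a-b)
def proj(c,X):
    p=c["mtx"]@(np.array(c["R"])@X+c["t"]);return p[:2]/p[2]
def blobs(img,lo,hi,roi,amin=60):
    m=cv2.inRange(cv2.cvtColor(img,cv2.COLOR_BGR2HSV),np.array(lo),np.array(hi));k=np.zeros_like(m)
    x0,y0,x1,y1=roi;k[y0:y1,x0:x1]=m[y0:y1,x0:x1]
    return [c for c in cv2.findContours(k,cv2.RETR_EXTERNAL,cv2.CHAIN_APPROX_NONE)[0] if cv2.contourArea(c)>amin]
E
python3 - <<'E'
from h import *
S=cv2.imread("pics/scene0.png");T=cv2.imread("pics/top0.png")
a=cv2.resize(T[180:260,155:295],None,fx=5.5,fy=5.5,interpolation=cv2.INTER_CUBIC)[:,:770]
b=cv2.resize(T[190:260,380:500],(400,233)) 
# compose: ramp top on top (770x440) ; scene crop of weights below
c=cv2.resize(S[220:290,150:280],(370,200))
o=np.zeros((600,800,3),np.uint8)
a=cv2.resize(T[180:260,155:295],(630,360),interpolation=cv2.INTER_CUBIC);o[:360,:630]=a
o[365:598,:400]=b;o[365:565,410:780]=c
cv2.imwrite("pics/crop1.png",o)
cv2.imwrite("pics/crop2.png",cv2.resize(S[140:220,300:420],(800,533),interpolation=cv2.INTER_CUBIC))
hs=cv2.cvtColor(S,cv2.COLOR_BGR2HSV);ht=cv2.cvtColor(T,cv2.COLOR_BGR2HSV)
print(hs[240,242],hs[265,180],hs[290,200],ht[225,400],ht[225,475],ht[260,450],ht[218,388])
E
```

```text
[ 34  42 211] [ 22  52 113] [ 18  35 187] [ 66   8 166] [ 39  25 166] [ 19  54 150] [ 18  54 152]
```

View pics/crop1.png

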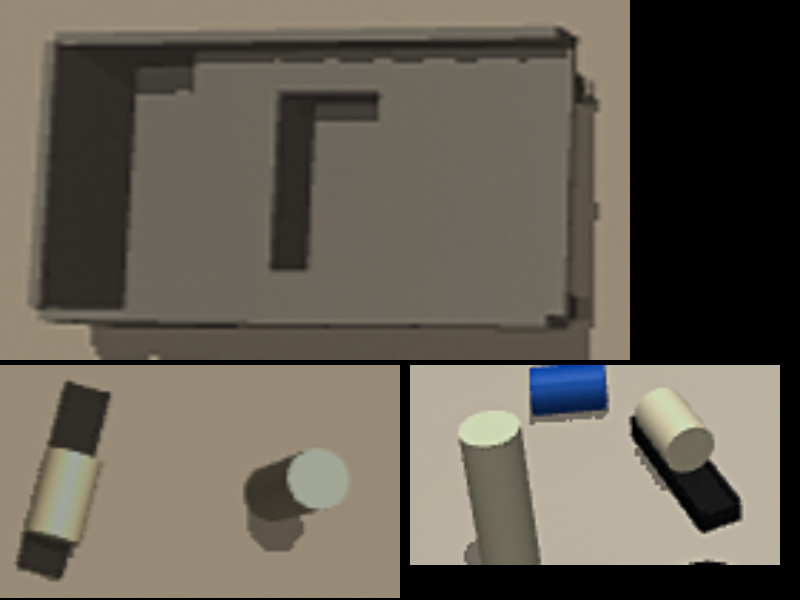

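View pics/crop2.png

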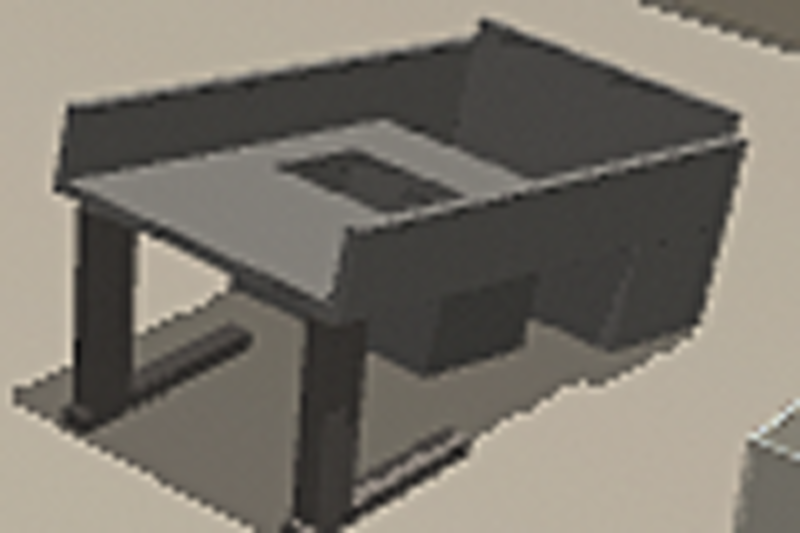

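The close crop confirms it: the white cylinder in the black rest is the short weight and the standing white one is the long weight. The blue one and the dome are not wanted. The ramp's high end is on the right in the top view, with its wall corners at crop (575,38) and (572,322).

Run:
```python
from h import *
np.set_printoptions(precision=4,suppress=True)
s=capture("scene");t=capture("top")
sc=lambda x,y:(300+x/6.667-.42,140+y/6.667-.42); tc=lambda x,y:(155+x/4.5-.4,180+y/4.5-.4)
P={}
for n,a,b in [("A",(70,105),(572,324)),("B",(350,232),(573,36)),("C",(485,22),(38,316)),("D",(743,118),(54,38)),
  ("f1",(280,165),(379,270-0)),("holeLowFar",(465,195),(278,92)),("holeUpFar",(378,210),(379,92)),("holeLowNear",(350,150),(272,270))]:
    P[n],e=tri(s,sc(*a),t,tc(*b));print(n,P[n],"gap",e)
print("AB",np.linalg.norm(P["A"]-P["B"]),"AC",np.linalg.norm(P["A"]-P["C"]))
# weights
cs=blobs(s["color"],(20,0,120),(90,60,255),(225,222,262,262),80)
ct=blobs(t["color"],(0,0,125),(90,60,255),(380,190,418,262),80)
for c in cs+ct:print(cv2.minAreaRect(c),cv2.boundingRect(c))
H=cv2.cvtColor(t["color"],cv2.COLOR_BGR2HSV)
print(H[215:240:3,400], H[225,385:420:3])
# rest & long top
r=blobs(t["color"],(0,0,0),(180,255,70),(380,190,418,262),60)
for c in r:print("rest",cv2.boundingRect(c),cv2.minAreaRect(c))
l=blobs(t["color"],(25,0,130),(90,45,255),(462,208,492,242),60)
for c in l:print("lt",cv2.minAreaRect(c),cv2.minEnclosingCircle(c))
l=blobs(s["color"],(25,0,190),(60,80,255),(160,230,200,256),40)
for c in l:print("ls",cv2.minAreaRect(c),cv2.boundingRect(c))
```

```text
A [0.4459 0.0318 0.1383] gap 0.0071952853380010725
B [0.5828 0.0302 0.1356] gap 0.004470244319795743
C [0.454  0.298  0.0915] gap 0.0038878114281177554
D [0.5908 0.2921 0.0935] gap 0.0002727268377934071
f1 [0.4741 0.1306 0.088 ] gap 0.0032495745531635864
holeLowFar [0.5526 0.1717 0.0906] gap 0.02482133987443035
holeUpFar [0.5498 0.1186 0.1024] gap 0.02631739975687348
holeLowNear [0.4732 0.184  0.0761] gap 0.0031370549992771656
AB 0.13696405112238072 AC 0.27043268480312666
((240.71177673339844, 238.2470703125), (30.153335571289062, 16.812110900878906), 49.398704528808594) (229, 225, 28, 25)
((398.5, 225.5), (71.0, 37.0), 90.0) (380, 190, 38, 72)
[[ 30  44 110]
 [ 36  31 166]
 [ 40  23 166]
 [ 49  12 166]
 [ 66   8 166]
 [ 43  18 166]
 [ 36  37 166]
 [ 34  45 166]
 [ 35  50 167]] [[ 18  55 153]
 [ 19  54 152]
 [ 19  65  98]
 [ 22  69 152]
 [ 35  51 166]
 [ 66   8 166]
 [ 35  46 166]
 [ 22  69 158]
 [ 19  53 143]
 [ 18  52 151]
 [ 18  55 153]
 [ 18  55 152]]
rest (385, 240, 18, 14) ((393.2353515625, 246.55885314941406), (15.279744148254395, 11.156637191772461), 14.03624439239502)
rest (395, 195, 18, 22) ((403.52947998046875, 205.8823699951172), (13.581995010375977, 19.887920379638672), 14.03624439239502)
lt ((475.2000732421875, 223.90000915527344), (17.88854217529297, 17.441329956054688), 63.43495178222656) ((475.0, 224.0), 9.219644546508789)
ls ((177.5, 241.5), (11.0, 21.0), 90.0) (167, 236, 22, 12)
```

Run:
```python
from h import *
np.set_printoptions(precision=4,suppress=True)
s=capture("scene");t=capture("top")
tc=lambda x,y:(155+x/4.5-.4,180+y/4.5-.4)
for n,p,z in [("hole up far",(379,92),.0885),("hole low far",(278,92),.078),("hole low near",(272,270),.078)]:print(n,onz(t,tc(*p),z))
H=cv2.cvtColor(t["color"],cv2.COLOR_BGR2HSV);m=(((H[...,2]>=157)).astype(np.uint8))*255
k=np.zeros_like(m);k[205:245,384:414]=m[205:245,384:414]
c=max(cv2.findContours(k,0,1)[0],key=cv2.contourArea);w=cv2.minAreaRect(c);print("short top",w)
ws=cv2.minAreaRect(blobs(s["color"],(20,0,120),(90,60,255),(225,222,262,262),80)[0])
print("short tri",tri(t,w[0],s,ws[0]),"plane",onz(t,w[0],.036))
r=np.vstack(blobs(t["color"],(0,0,0),(180,255,70),(380,190,418,262),60));R=cv2.minAreaRect(r);print("rest",R)
b=cv2.boxPoints(R);e=sorted([(np.linalg.norm(b[i]-b[(i+1)%4]),(b[i]+b[(i+1)%4])/2) for i in range(4)],key=lambda q:q[0])[:2]
q=[onz(t,x[1],.02) for x in e];print("rest ends",q,np.linalg.norm(q[0]-q[1]),"mid",(q[0]+q[1])/2,"yaw",np.degrees(np.arctan2(*(q[0]-q[1])[[1,0]])))
print("long top",tri(t,(475.1,224),s,(177.5,241.5)),onz(t,(475.1,224),.12))
```

```text
hole up far [0.5617 0.1301 0.0885]
hole low far [0.5639 0.183  0.078 ]
hole low near [0.4743 0.1847 0.078 ]
short top ((399.3628234863281, 228.44247436523438), (11.443127632141113, 25.41047477722168), 14.620874404907227)
short tri (array([ 0.497 , -0.2335,  0.0423]), np.float64(0.0028677630082799086)) plane [ 0.4965 -0.2354  0.036 ]
rest ((399.1961669921875, 224.28077697753906), (15.260807991027832, 57.44729232788086), 15.255118370056152)
rest ends [array([ 0.5734, -0.2577,  0.02  ]), array([ 0.4427, -0.2177,  0.02  ])] 0.13669532814955213 mid [ 0.5081 -0.2377  0.02  ] yaw -17.00740360128617
long top (array([ 0.4974, -0.3888,  0.119 ]), np.float64(0.0006446437930990302)) [ 0.4974 -0.3882  0.12  ]
```

```bash
cat >> h.py <<'E'
from scipy.spatial.transform import Rotation as Ro
def go(x,y,z,yaw=None):
    "total units in the tool frame (after spin) to reach TCP target; spin in units"
    s=get_state();R=Ro.from_euler('xyz',s["eef_rot"],degrees=True);sp=0
    if yaw is not None:
        sp=-((yaw-s["eef_rot"][2]+90)%180-90); R=R*Ro.from_euler('z',sp,degrees=True)
    d=R.inv().apply(np.array([x,y,z])-s["tcp_pos"])/.15
    print("t %.2f"%s["time_s"],"tcp",s["tcp_pos"].round(4),"rot",s["eef_rot"].round(1),"j6 %.0f"%s["joints"][5],"-> units",d.round(3),"spin %.4f (%.1f deg)"%(sp/360,sp),"w %.4f"%s["gripper_width"],s["contact_force"].round(1))
E
python3 -m inch '0 0 0 0.0247 1; 0 0 0 0.0247 1; 0 0 0 0.0247 1; 0 0 0 0.0247 1; -0.112 0.347 0 0 1; -0.112 0.347 0 0 1; -0.112 0.347 0 0 1; -0.112 0.347 0 0 1' 15; python3 -c "
from h import *
go(.4965,-.2354,.15,-17)"
```

```text
time_s: 1.3
tcp_pos: [0.3411, -0.4587, 0.2267]
eef_rot: [-180.0, 0.0, 163.0]
contact_force: [1.4, 0.1, -0.1]
gripper_width: 0.0876
gripper_force: 0.0
t 1.30 tcp [ 0.3411 -0.4587  0.2267] rot [-180.    0.  163.] j6 -73 -> units [-0.555  1.727  0.511] spin 0.0001 (0.0 deg) w 0.0876 [ 1.4  0.1 -0.1]
```

```bash
python3 -m inch '-0.111 0.345 0.03 0 1; -0.111 0.345 0.03 0 1; -0.111 0.345 0.03 0 1; -0.111 0.345 0.03 0 1; -0.111 0.345 0.03 0 1; 0 0 0 0 1; 0 0 0 0 1; 0 0 0 0 1' ; python3 -c "
from h import *
go(.4965,-.2354,.027,-17)
c=capture('wrist');cv2.imwrite('pics/w1.png',c['color'])
np.savez('w1.npz',**{k:np.array(v) for k,v in c.items()})
for n,X in [('short',[.4965,-.2354,.036]),('r1',[.5734,-.2577,.02]),('r2',[.4427,-.2177,.02])]:print(n,proj(c,np.array(X)))"
```

```text
time_s: 2.3
tcp_pos: [0.495, -0.2377, 0.2042]
eef_rot: [-180.0, 0.0, 163.0]
contact_force: [0.5, -0.2, -0.1]
gripper_width: 0.0873
gripper_force: 0.0
t 2.30 tcp [ 0.495  -0.2377  0.2042] rot [-180.    0.  163.] j6 -102 -> units [-0.005  0.017  1.181] spin -0.0001 (-0.0 deg) w 0.0873 [ 0.5 -0.2 -0.1]
short [322.60825367 185.77016221]
r1 [323.23152427 244.19488551]
r2 [323.67639286 133.66687095]
```

View pics/w1.png

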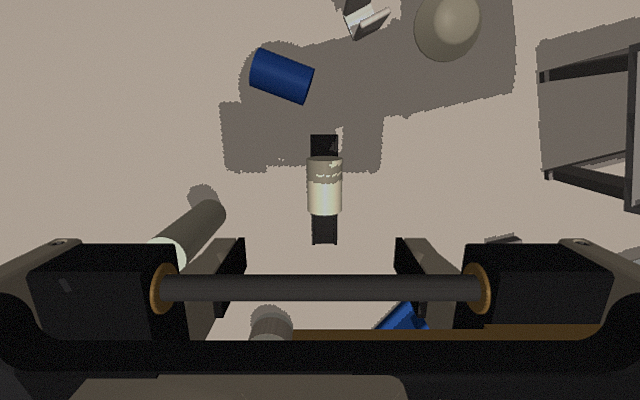

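The wrist view shows the white short weight at (324,185), lying in the black rest, which spans rows 135–244. Both match my projections (322.6,185.8) and (323.5, 134–244), and the blue decoy is well clear. Descending to grasp.

```bash
python3 -m inch '0 0.017 0.237 0 1; 0 0 0.237 0 1; 0 0 0.237 0 1; 0 0 0.237 0 1; 0 0 0.237 0 1; 0 0 0 0 1; 0 0 0 0 0.3; 0 0 0 0 0.3' 15;  python3 -m inch '0 0 0 0 0.3; 0 0 0 0 0.3; 0 0 0 0 0.3; 0 0 -0.1 0 0.3; 0 0 -0.3 0 0.3; 0 0 -0.35 0 0.3; 0 0 -0.35 0 0.3; 0 0 -0.2 0 0.3' 15; python3 -c "
from h import *
go(.5155,.076,.16,-1.5)"
```

```text
time_s: 3.35
tcp_pos: [0.4974, -0.2349, 0.028]
eef_rot: [180.0, 0.2, 163.0]
contact_force: [-0.8, -0.1, -0.4]
gripper_width: 0.0727
gripper_force: 0.0
time_s: 4.35
tcp_pos: [0.4967, -0.2347, 0.2254]
eef_rot: [180.0, 0.2, 163.1]
contact_force: [0.3, -0.2, -2.0]
gripper_width: 0.0394
gripper_force: 15.0
t 4.35 tcp [ 0.4967 -0.2347  0.2254] rot [180.    0.2 163.1] j6 -102 -> units [-0.069  2.074  0.435] spin -0.0429 (-15.4 deg) w 0.0394 [ 0.3 -0.2 -2. ]
```

```bash
python3 -m inch '0 0 0 -0.0214 0.3; 0 0 0 -0.0215 0.3; -0.0115 0.345 0 0 0.3; -0.0115 0.345 0 0 0.3; -0.0115 0.345 0 0 0.3; -0.0115 0.345 0 0 0.3; -0.0115 0.345 0 0 0.3; -0.0115 0.345 0 0 0.3' ; python3 -c "
from h import *
go(.5155,.076,.16,-1.5)
c=capture('wrist');cv2.imwrite('pics/w2.png',c['color'])
np.savez('w2.npz',**{k:np.array(v) for k,v in c.items()})
np.set_printoptions(precision=1,suppress=True)
for n,X in [('A',[.4459,.0318,.138]),('B',[.5828,.030,.137]),('holeupfar',[.5617,.13,.0885]),('holelowfar',[.5639,.183,.078]),('lowear',[.4743,.1847,.078])]:print(n,proj(c,np.array(X)))"
```

```text
time_s: 5.35
tcp_pos: [0.5143, 0.0772, 0.2223]
eef_rot: [180.0, 0.0, 178.5]
contact_force: [1.2, -1.1, -1.3]
gripper_width: 0.0394
gripper_force: 15.0
t 5.35 tcp [0.5143 0.0772 0.2223] rot [180.    0.  178.5] j6 -122 -> units [-0.008 -0.008  0.415] spin -0.0000 (-0.0 deg) w 0.0394 [ 1.2 -1.1 -1.3]
A [261.  128.3]
B [271.7 279. ]
holeupfar [370.7 234.8]
holelowfar [417.2 231.7]
lowear [425.1 149.8]
```

View pics/w2.png

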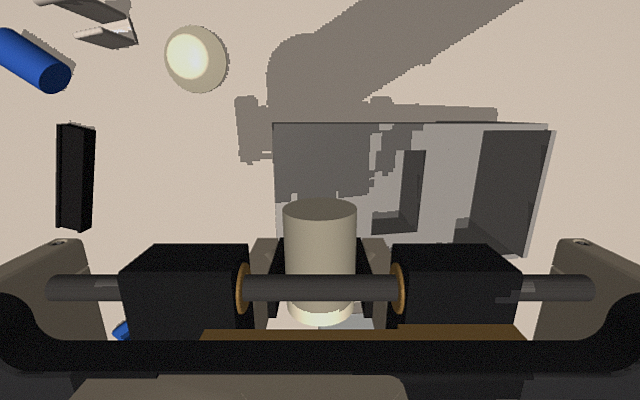

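The wrist view shows the held short weight at (320,255), the ramp's near wall-top corners at (273,123) and about (549,124), and the first hole's corners at (425,151), (419,231) and (371,234). The hole matches my predictions; the upper wall corner is off by about 12 px, so I'll refine the ramp pose from this view.

Run:
```python
from h import *
np.set_printoptions(precision=4,suppress=True)
c={k:v for k,v in np.load("w2.npz").items()};t=capture("top")
tc=lambda x,y:(155+x/4.5-.4,180+y/4.5-.4)
for n,a,b,z in [("A",(273,123),(572,324),.137),("C",(549,124),(38,316),.09),("hln",(425,151),(272,270),.078),("hlf",(419,231),(278,92),.078),("huf",(371.5,234),(379,92),.0885)]:
    p,e=tri(c,a,t,tc(*b));print(n,"tri",p,"gap %.4f"%e,"wrist",onz(c,a,z),"top",onz(t,tc(*b),z))
g=cv2.cvtColor(c["color"],cv2.COLOR_BGR2GRAY)
for u in (285,300,320,340,400,450,500,530):print(u,g[116:134,u])
```

```text
A tri [0.4443 0.034  0.0883] gap 0.0013 wrist [0.4421 0.0415 0.137 ] top [0.4433 0.0294 0.137 ]
C tri [0.4521 0.2979 0.0876] gap 0.0012 wrist [0.4514 0.2962 0.09  ] top [0.4526 0.2972 0.09  ]
hln tri [0.4745 0.1834 0.0823] gap 0.0010 wrist [0.4755 0.1847 0.078 ] top [0.4743 0.1847 0.078 ]
hlf tri [0.5635 0.184  0.078 ] gap 0.0021 wrist [0.5631 0.1849 0.078 ] top [0.5639 0.183  0.078 ]
huf tri [0.5621 0.131  0.0853] gap 0.0007 wrist [0.5608 0.1308 0.0885] top [0.5617 0.1301 0.0885]
285 [120 121 122 124 121 130  72  63  96  99  98  99 101 101  98  99  98  98]
300 [119 117 122 123 123 132  68  64  96  97  94  97 102 100  97 101  95  96]
320 [119 122 121 123 122 130  69  66  97  95 100  97  96  95  94  94  94  98]
340 [116 118 122 121 123 128  69  63  94  97  95  95  94  95  91  92  92  99]
400 [125 120 122 118 127 130  72  65  91  94  96  94  96  91  93  95  94  95]
450 [120 121 123 123 115  62  42  89 143 149 148 148 147 144 148 146 148 145]
500 [192 190 195 191 204 143  55  86 144 150 150 147 145 158  91  57  60  61]
530 [190 192 189 192 191 197 169 106 136 150 147 144 146 159  86  60  65  65]
```

The holes agree in both views, so ramp_top is at about (0.516, 0.080, 0.098) with yaw −1.6°. Lowering the short weight there.

```bash
python3 -m inch '-0.014 0.019 0.18 0 0.3; 0 0 0.18 0 0.3; 0 0 0.18 0 0.3; 0 0 0.12 0 0.3; 0 0 0.05 0 0.3; 0 0 0.01 0 0.3; 0 0 0 0 0.3; 0 0 0 0 0.3' ; python3 -c "
from h import *
go(.5164,.08,.110,-1.6)"
```

```text
time_s: 6.45
tcp_pos: [0.5174, 0.0786, 0.1141]
eef_rot: [180.0, 0.1, 178.5]
contact_force: [0.6, -0.4, -1.3]
gripper_width: 0.0397
gripper_force: 15.0
t 6.45 tcp [0.5174 0.0786 0.1141] rot [1.800e+02 1.000e-01 1.785e+02] j6 -122 -> units [0.007 0.009 0.027] spin 0.0002 (0.1 deg) w 0.0397 [ 0.6 -0.4 -1.3]
```

```bash
python3 -m inch '0 0 0.01 0 0.3; 0 0 0.01 0 0.3; 0 0 0.007 0 0.3; 0 0 0 0 0.3; 0 0 0 0 0.3; 0 0 0 0 0.3; 0 0 0 0 0.3; 0 0 0 0 0.3'
```

```text
time_s: 7.45
tcp_pos: [0.5175, 0.0787, 0.1114]
eef_rot: [180.0, 0.1, 178.6]
contact_force: [-6.2, 1.1, 16.7]
gripper_width: 0.0393
gripper_force: 15.0
```

```bash
python3 -m inch '0 0 -0.004 0 0.3; 0 0 0 0 0.3; 0 0 0 0 0.57; 0 0 0 0 0.57; 0 0 0 0 0.57; 0 0 -0.2 0 0.57; 0 0 -0.3 0 0.57; 0 0 -0.2 0 0.7'; python3 -c "
from h import *
c=capture('wrist');t=capture('top')
o=np.hstack([c['color'][80:340],]);cv2.imwrite('pics/rel1.png',np.vstack([o,cv2.resize(t['color'][180:260,155:315],(640,320))]))
go(.4974,-.3888,.25,-17)"
```

```text
time_s: 8.45
tcp_pos: [0.5174, 0.0785, 0.2167]
eef_rot: [180.0, 0.1, 178.5]
contact_force: [-0.2, 0.9, 0.1]
gripper_width: 0.0554
gripper_force: 0.0
t 8.55 tcp [0.5188 0.079  0.2185] rot [179.9   0.3 178.5] j6 -122 -> units [-0.776 -3.023 -0.217] spin 0.0431 (15.5 deg) w 0.0597 [ 0.5  0.7 -0.5]
```

View pics/rel1.png

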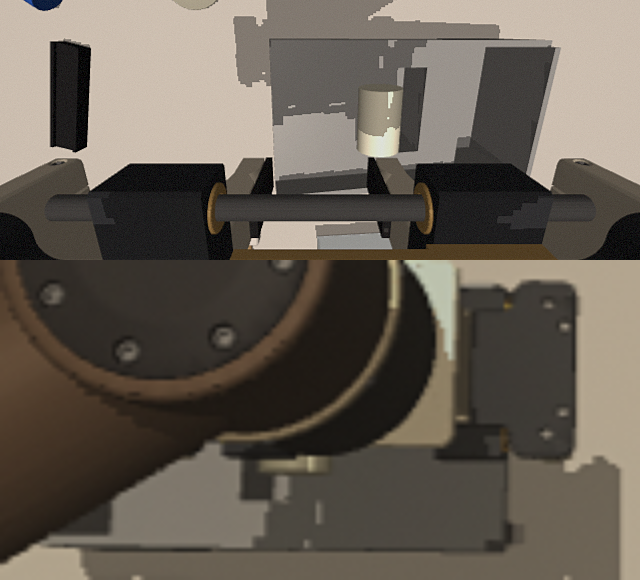

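The short weight lies square to the slope at (380,120) in the upper (wrist) half and is rolling by itself to the hole's edge at (412,110). On to the long weight.

```bash
python3 -m inch '0 0 0 0.0215 1; 0 0 0 0.0215 1; -0.0862 -0.336 0 0 1; -0.0862 -0.336 0 0 1; -0.0862 -0.336 0 0 1; -0.0862 -0.336 0 0 1; -0.0862 -0.336 0 0 1; -0.0862 -0.336 0 0 1';python3 -m inch '-0.0862 -0.336 0 0 1; -0.0862 -0.336 0 0 1; -0.0862 -0.336 0 0 1; 0 0 0 0 1; 0 0 0 0 1; 0 0 0 0 1; 0 0 0 0 1; 0 0 0 0 1'
python3 - <<'E'
from h import *
np.set_printoptions(precision=4,suppress=True)
go(.4974,-.3888,.0762,-17)
c=capture('wrist');t=capture('top');s=capture("scene")
np.savez('w3.npz',**{k:np.array(v) for k,v in c.items()})
cv2.imwrite('pics/a.png',np.vstack([np.hstack([cv2.resize(c["color"],(400,250)),cv2.resize(t['color'],(400,250))]),cv2.resize(t['color'][170:270,140:420],(800,286))]))
print(proj(c,np.array([.4974,-.3888,.12])))
E
```

```text
time_s: 9.55
tcp_pos: [0.5022, -0.2351, 0.2141]
eef_rot: [-180.0, -0.0, 163.0]
contact_force: [1.4, 0.4, -0.1]
gripper_width: 0.0876
gripper_force: 0.0
time_s: 10.55
tcp_pos: [0.496, -0.3887, 0.2152]
eef_rot: [-180.0, 0.0, 163.1]
contact_force: [-0.3, -0.1, 0.3]
gripper_width: 0.0875
gripper_force: 0.0
t 10.55 tcp [ 0.496  -0.3887  0.2152] rot [-180.     0.   163.1] j6 -87 -> units [-0.009  0.002  0.927] spin 0.0002 (0.1 deg) w 0.0875 [-0.3 -0.1  0.3]
[320.8111 205.9325]
```

View pics/a.png

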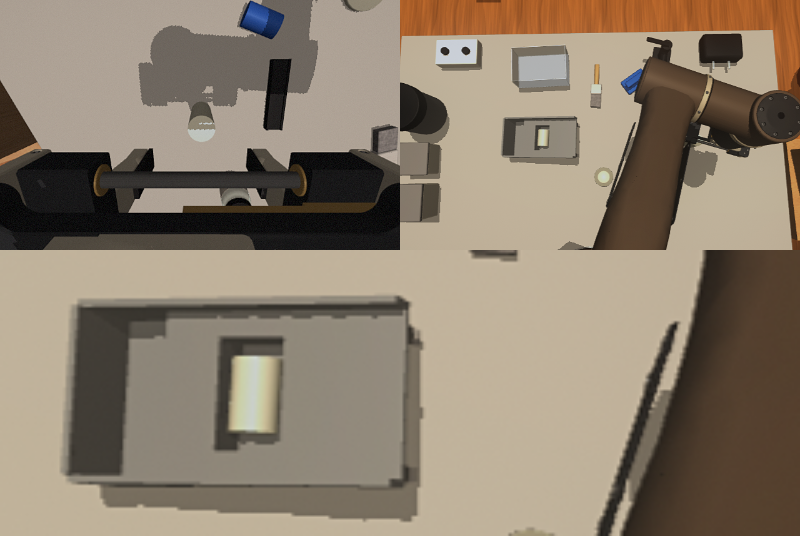

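The short weight is lodged in the first hole, at (255,393) in the enlarged ramp view. The long weight's top disc is at wrist pixel ~(322,209) against a predicted (321,206). Grasping it near its top with a light grip.

```bash
python3 -m inch '-0.009 0 0.186 0 1; 0 0 0.186 0 1; 0 0 0.186 0 1; 0 0 0.186 0 1; 0 0 0.186 0 1; 0 0 0 0 0.3; 0 0 0 0 0.3; 0 0 0 0 0.3' 9;python3 -m inch '0 0 0 0 0.3; 0 0 0 0 0.3; 0 0 0 0 0.3; 0 0 0 0 0.3; 0 0 -0.1 0 0.3; 0 0 -0.15 0 0.3; 0 0 -0.15 0 0.3; 0 0 0 0 0.3' 9
python3 - <<'E'
from h import *
go(.573,-.258,.1,-17)
E
```

```text
time_s: 11.7
tcp_pos: [0.4978, -0.3902, 0.0769]
eef_rot: [-180.0, 0.1, 163.0]
contact_force: [-0.2, 0.7, 0.1]
gripper_width: 0.0631
gripper_force: 0.0
time_s: 12.7
tcp_pos: [0.4977, -0.3903, 0.1373]
eef_rot: [-180.0, 0.2, 163.0]
contact_force: [0.5, 0.5, -4.4]
gripper_width: 0.0403
gripper_force: 9.0
t 12.70 tcp [ 0.4977 -0.3903  0.1373] rot [-180.     0.2  163. ] j6 -87 -> units [-0.221  0.991  0.249] spin 0.0000 (0.0 deg) w 0.0403 [ 0.5  0.5 -4.4]
```

```bash
python3 -m inch '-0.055 0.248 0 0 0.3; -0.055 0.248 0 0 0.3; -0.055 0.248 0 0 0.3; -0.055 0.248 0 0 0.3; 0 0 0 0 0.3; 0 0 0.1 0 0.3; 0 0 0.1 0 0.3; 0 0 0.05 0 0.3'
python3 - <<'E'
from h import *
go(.573,-.258,.0969,-17)
for n in("scene","wrist"):
    c=capture(n);cv2.imwrite(f'pics/u_{n}.png',c["color"])
a=cv2.imread("pics/u_scene.png")[150:330,120:360];b=cv2.imread("pics/u_wrist.png")
cv2.imwrite("pics/u.png",np.hstack([cv2.resize(a,(400,300)),cv2.resize(b,(400,300))]))
E
```

```text
time_s: 13.7
tcp_pos: [0.5708, -0.2577, 0.0959]
eef_rot: [-180.0, -0.1, 162.9]
contact_force: [0.2, 1.1, 13.1]
gripper_width: 0.0401
gripper_force: 9.0
t 13.70 tcp [ 0.5708 -0.2577  0.0959] rot [-1.800e+02 -1.000e-01  1.629e+02] j6 -101 -> units [-0.015  0.002 -0.006] spin -0.0002 (-0.1 deg) w 0.0401 [ 0.2  1.1 13.1]
```

View pics/u.png

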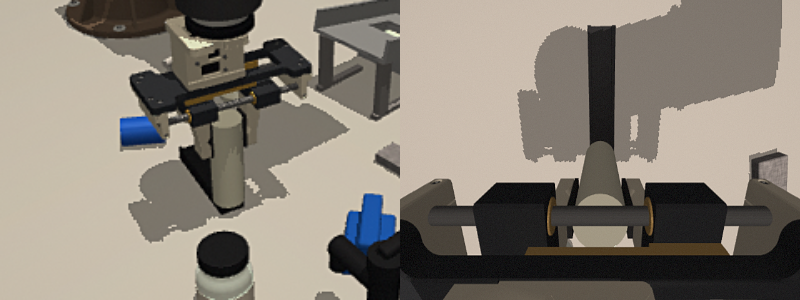

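The long weight stands on the far end of the rest (scene crop ~(230,170)), in line with it in the wrist half. It is in contact at 13 N. Next is the tilting arc; I'll do the first 30° and check the tilt numerically.

```bash
python3 -m inch '0.042 0 -0.0045 0 0.3; 0.042 0 -0.004 0 0.3; 0.042 0 0 0 0.3; 0.042 0 0.0025 0 0.3; 0.0415 0 0.005 0 0.3; 0.0415 0 0.008 0 0.3; 0.04 0 0.011 0 0.3; 0.04 0 0.013 0 0.3'
cat > tilt.py <<'E'
from h import *
np.set_printoptions(precision=1,suppress=True)
go(.5,-.235,.03,-17)
st=get_state();c=capture("scene")
u=np.array([.956,-.292,0]);G=st["tcp_pos"]+[0,0,.0188]
H=cv2.cvtColor(c["color"],cv2.COLOR_BGR2HSV)
m=cv2.inRange(H,np.array((20,0,70)),np.array((90,85,255)))
for ph in range(0,91,15):
    p=np.radians(ph);a=np.array([0,0,1.])*np.cos(p)-u*np.sin(p)
    q=[proj(c,G-a*d) for d in (.03,.0957)];v=q[1]-q[0]
    # perpendicular width sample midway along the candidate line
    print(ph,q[0],q[1],"mask frac",np.mean([m[int(round(y)),int(round(x))]>0 for x,y in [q[0]+v*k for k in np.linspace(0,.95,20)]]),H[int(q[1][1]),int(q[1][0])])
x,y=map(int,proj(c,G-[0,0,.06]));cv2.imwrite("pics/t%.1f.png"%st["time_s"],cv2.resize(c["color"][140:320,140:320],(540,540)))
E
python3 tilt.py
```

```text
time_s: 14.8
tcp_pos: [0.5273, -0.2433, 0.0956]
eef_rot: [-180.0, 0.4, 163.1]
contact_force: [2.5, 0.3, 11.5]
gripper_width: 0.0399
gripper_force: 9.0
t 14.80 tcp [ 0.5 -0.2  0.1] rot [-180.     0.4  163.1] j6 -102 -> units [0.2 0.  0.4] spin 0.0003 (0.1 deg) w 0.0399 [ 2.5  0.3 11.5]
0 [247.9 231.1] [249.5 255.9] mask frac 1.0 [ 24  51 126]
15 [249.4 232.6] [254.2 261.1] mask frac 1.0 [ 25  53 135]
30 [250.8 233.1] [258.6 263.6] mask frac 0.9 [30  9 29]
45 [251.9 232.8] [262.5 263.1] mask frac 0.7 [ 0 16 31]
60 [252.7 231.5] [265.5 259.6] mask frac 0.5 [ 21  34 119]
75 [253.2 229.3] [267.2 252.9] mask frac 0.65 [ 21  36 113]
90 [253.2 226.3] [267.6 243.5] mask frac 0.65 [ 19  36 121]
```

Run:
```python
from h import *
np.set_printoptions(precision=1,suppress=True)
im=cv2.imread("pics/t14.8.png");c=capture("scene")
H=cv2.cvtColor(c["color"],cv2.COLOR_BGR2HSV)
for y in range(226,276,4): print(y,"H",H[y,232:276:3,0],"V",H[y,232:276:3,2])
for s in (.052,.04,.02,.0):print(s,proj(c,np.array([.508,-.238,.02])+s*np.array([.956,-.292,0])))
```

```text
226 H [ 20  20 113  23  24  24  24  25  23  18  17  17  18  19  19] V [107 104   7 108 109 108 130 121  81 101 123 120 120 121 121]
230 H [19 21  0 21 23 23 23 25 23 21 19 19 21 22 19] V [ 96 103  23 107 110 128 127 121  91 121 121 121 122 119 120]
234 H [19 20 23 23 23 23 25 24 23 23 19 21 23 21 21] V [122 124  99 106 109 126 126 122 106 121 120 120 119 120 120]
238 H [120 105  20  21  23  25  23  25  24  21  22  21  19  21  19] V [  1  11  38 104 120 125 127 122 106 121 119 121 121 114 209]
242 H [30 15 15 24 25 23 25 23 22 19 19 18 21 21 21] V [ 16  16  27 103 118 126 126 124 111 124 121 122 120 119 112]
246 H [140  30   0  24  23  24  23  24  23  19  19  21  19  19  20] V [  9  16  15 103 116 124 127 124 114 216 105 119 121 122 121]
250 H [  0 120 150  24  23  23  23  22  25  18  19  19  19  18  21] V [  0   8  12 102 115 124 129 126 114 117 206 212 121 121 120]
254 H [ 19 120 130  23  25  23  22  24  23  19  18  21  19  19  18] V [123   1   5 105 114 124 128 125 115 124 116 113 121 120 121]
258 H [18 19  0 24 21 21 23 24 25 15 19 19 18 19 20] V [121 123   0 106 113 124 125 125 119  72 122 120 218 203 200]
262 H [ 19  19  19   0  22  23  24  24 105   0  18  19  18  19  19] V [121 121 124   0  98 135 140  65   8  12  92 206 200 198 199]
266 H [ 19  21  19  19 105   0   0 165   0 150  60  21  18  19  19] V [121 120 117 122   4   9  27  27  28  28  18  48 200 199 199]
270 H [ 19  19  18  19  19   0   0  30  30 150 165  10  19  19  19] V [119 212 199 200 215   0   8  29  28  24  12  20 201 200 198]
274 H [ 20  19  18  18  20  19   0 150 120   0 135  20  18  19  19] V [200 198 199 198 198 211   0  17  15   8  11 114 200 199 198]
0.052 [255.4 263.7]
0.04 [253.  260.6]
0.02 [249.2 255.5]
0.0 [245.5 250.6]
```

It slid upright instead of tilting, because friction on the rest is low. I'll use the rest's end as the stop instead: hold the bottom just below the rest's top beyond the far end, and tip it over that edge.

```bash
python3 -m inch '0 0 -0.07 0 0.3; 0 0 -0.05 0 0.3; -0.25 0 0 0 0.3; -0.25 0 0 0 0.3; 0 0 0 0 0.3; 0 0 0.1 0 0.3; 0 0 0.1 0 0.3; 0 0 0 0 0.3' 10
python3 - <<'E'
from h import *
go(.508+.956*.088,-.238-.292*.088,.0806,-17)
E
```

```text
time_s: 15.9
tcp_pos: [0.5942, -0.264, 0.079]
eef_rot: [-180.0, -0.2, 163.0]
contact_force: [0.4, 0.0, -3.0]
gripper_width: 0.0398
gripper_force: 10.0
t 15.90 tcp [ 0.5942 -0.264   0.079 ] rot [-180.    -0.2  163. ] j6 -100 -> units [ 0.014 -0.002 -0.01 ] spin -0.0000 (-0.0 deg) w 0.0398 [ 0.4  0.  -3. ]
```

```bash
python3 -m inch '0.04 0 -0.007 0 0.3; 0.04 0 -0.006 0 0.3; 0.039 0 -0.003 0 0.3; 0.039 0 0 0 0.3; 0.039 0 0.002 0 0.3; 0.038 0 0.004 0 0.3; 0.038 0 0.008 0 0.3; 0.037 0 0.009 0 0.3'; python3 tilt.py
python3 - <<'E'
from h import *
np.set_printoptions(precision=1,suppress=True)
H=cv2.cvtColor(capture("scene")["color"],cv2.COLOR_BGR2HSV)
for y in range(226,286,4): print(y,"H",H[y,232:288:3,0],"V",H[y,232:288:3,2])
E
```

```text
time_s: 16.9
tcp_pos: [0.5513, -0.2508, 0.08]
eef_rot: [-180.0, -0.0, 163.0]
contact_force: [1.7, -0.0, -1.1]
gripper_width: 0.0398
gripper_force: 10.0
t 16.90 tcp [ 0.6 -0.3  0.1] rot [-180.   -0.  163.] j6 -101 -> units [0.4 0.  0.3] spin 0.0000 (0.0 deg) w 0.0398 [ 1.7 -0.  -1.1]
0 [253.2 243.4] [254.5 268. ] mask frac 1.0 [ 24  48 143]
15 [254.7 244.9] [259.4 273.5] mask frac 1.0 [ 22  52 171]
30 [256.1 245.6] [264.  276.3] mask frac 1.0 [ 23  50 182]
45 [257.3 245.3] [268.1 276.2] mask frac 1.0 [ 23  51 175]
60 [258.2 244.1] [271.2 272.9] mask frac 1.0 [ 23  51 129]
75 [258.7 242. ] [273.2 266.4] mask frac 0.9 [ 18  36 121]
90 [258.8 239.1] [273.6 257.1] mask frac 0.55 [ 19  35 118]
226 H [108 108  20  20  24  24  24  22  23  24  90  19  20  18  19  18  19  19
  20] V [ 14  19  68 116 133 127 131 129 121 104   5 108 104 124 121 122 123 123
 121]
230 H [21 19 20 19 22 25 23 24 23 21 23 21 21 21 18 17 17 19 17] V [ 73 105 104 109  97 125 132 128 124 107  33 131 102 123 121 122 122 123
 122]
234 H [18 21 20 19 19 24 23 23 25 23 23 19 21 21 19 21 17 19 18] V [211  92 104 111  69 122
[... 1226 characters left out ...]
9  18  18
  18] V [122 121 122 128   3  13  56 138 164 181 184 179 160 119 215 201 202 202
 201]
270 H [ 19  19  18  19  19   0 160  25  23  22  22  22  24  22  18  18  18  19
  19] V [122 123 123 122 127   0  10 126 161 177 184 181 167 164 201 202 202 201
 201]
274 H [19 19 19 19 18 18  0 23 23 24 22 23 24 23 19 19 18 19 18] V [122 122 121 117 122 128   0 112 150 171 182 184 174 143 204 201 201 201
 202]
278 H [17 19 18 20 20 21 23 20 21 23 23 22 24 18 18 18 18 18 19] V [124 122 115 210 202 114 126  45 140 164 180 186 182 214 202 201 202 201
 202]
282 H [19 19 19 20 21 20 20 19 19 20 18 20 19 19 20 19 18 19 19] V [215 204 202 201 201 202 213 123 121 119 121 122 122 121 201 201 200 201
 201]
```

It is tilting now: the edges slope to match about 30° over the end edge. Continuing the arc.

```bash
python3 -m inch '0.041 0 0.012 0 0.3; 0.039 0 0.014 0 0.3; 0.034 0 0.017 0 0.3; 0.033 0 0.018 0 0.3; 0.031 0 0.021 0 0.3; 0.03 0 0.022 0 0.3; 0.028 0 0.025 0 0.3; 0.027 0 0.026 0 0.3'; python3 tilt.py
```

```text
time_s: 18.0
tcp_pos: [0.5136, -0.2393, 0.0566]
eef_rot: [-180.0, -0.0, 163.0]
contact_force: [0.2, 1.2, -0.9]
gripper_width: 0.0399
gripper_force: 10.0
t 18.00 tcp [ 0.5 -0.2  0.1] rot [-180.   -0.  163.] j6 -102 -> units [0.1 0.  0.2] spin 0.0000 (0.0 deg) w 0.0399 [ 0.2  1.2 -0.9]
0 [246.1 242.5] [247.6 266.3] mask frac 0.8 [113 113   9]
15 [247.5 244.1] [252.2 271.4] mask frac 1.0 [ 24  54 117]
30 [248.8 244.7] [256.4 274.1] mask frac 1.0 [ 22  52 176]
45 [249.9 244.4] [260.1 273.9] mask frac 1.0 [ 22  51 228]
60 [250.7 243.2] [262.9 270.7] mask frac 1.0 [ 33  40 223]
75 [251.1 241.2] [264.6 264.5] mask frac 1.0 [ 26  47 218]
90 [251.1 238.4] [264.9 255.6] mask frac 1.0 [ 22  51 190]
```

```bash
python3 -m inch '0.025 0 0.028 0 0.3; 0.023 0 0.03 0 0.3; 0.021 0 0.031 0 0.3; 0.019 0 0.033 0 0.3; 0.017 0 0.034 0 0.3; 0.014 0 0.034 0 0.3; 0.012 0 0.035 0 0.3; 0.01 0 0.032 0 0.3'; python3 tilt.py
```

```text
time_s: 19.05
tcp_pos: [0.4935, -0.2332, 0.0179]
eef_rot: [-180.0, -0.0, 163.0]
contact_force: [-1.6, 3.0, -0.6]
gripper_width: 0.0398
gripper_force: 10.0
t 19.05 tcp [ 0.5 -0.2  0. ] rot [-180.   -0.  163.] j6 -102 -> units [-0.   0.  -0.1] spin 0.0000 (0.0 deg) w 0.0398 [-1.6  3.  -0.6]
0 [243.2 251.6] [244.8 274.2] mask frac 0.4 [ 19  35 206]
15 [244.6 253.1] [249.1 279.3] mask frac 0.4 [ 20  36 106]
30 [245.8 253.8] [253.2 282.1] mask frac 0.5 [ 19  31 115]
45 [246.8 253.6] [256.6 282.1] mask frac 0.8 [ 21  29 113]
60 [247.6 252.5] [259.3 279.2] mask frac 1.0 [ 19  36 122]
75 [248.  250.6] [260.8 273.4] mask frac 1.0 [ 24  52 103]
90 [248. 248.] [261. 265.] mask frac 1.0 [ 35  42 157]
```

```bash
python3 -m inch '0.035 0 0.003 0 0.3; 0.035 0 0.002 0 0.3; 0.03 0 0 0 0.3; 0 0 0 0 0.3; 0 0 0 0 1; 0 0 0 0 1; 0 0 0 0 1; 0 0 0 0 1'; python3 -m inch '0 0 -0.1 0 1; 0 0 -0.3 0 1; 0 0 -0.3 0 1; 0 0 -0.3 0 1; 0 0 -0.1 0 1; -0.1 0 0 0 1; 0 0 0 0 1; 0 0 0 0 1';  python3 - <<'E'
from h import *
np.set_printoptions(precision=4,suppress=True)
go(.508,-.238,.028,-17)
c=capture("wrist");s=capture("scene")
cv2.imwrite("pics/lw.png",c["color"]);cv2.imwrite("pics/ls.png",s["color"])
for nm,cc in(("w",c),("s",s)):
    uv=[proj(cc,np.array([.508,-.238,.036])+d*np.array([.956,-.292,0])) for d in (-.06,0,.06)];print(nm,uv)
H=cv2.cvtColor(c["color"],cv2.COLOR_BGR2HSV)
print(H[60:300:8,323])
E
```

```text
time_s: 20.1
tcp_pos: [0.4795, -0.2289, 0.0176]
eef_rot: [-180.0, -0.0, 163.0]
contact_force: [0.1, 0.4, 1.2]
gripper_width: 0.0741
gripper_force: 0.0
time_s: 21.1
tcp_pos: [0.4932, -0.2332, 0.1811]
eef_rot: [-180.0, -0.2, 163.0]
contact_force: [-0.5, -0.2, -0.5]
gripper_width: 0.0876
gripper_force: 0.0
t 21.10 tcp [ 0.4932 -0.2332  0.1811] rot [-180.    -0.2  163. ] j6 -102 -> units [-0.107 -0.002  1.02 ] spin -0.0000 (-0.0 deg) w 0.0876 [-0.5 -0.2 -0.5]
w [array([320.0759, 148.4148]), array([320.0661, 204.7445]), array([320.0572, 255.2186])]
s [array([234.427 , 230.8555]), array([245.0557, 244.7043]), array([256.6768, 259.8461])]
[[ 21  32 105]
 [ 18  32 103]
 [  6  34 105]
 [ 15  34 104]
 [ 20  30 103]
 [ 19  38 108]
 [ 17  35 103]
 [ 12  36 107]
 [ 15  34 106]
 [ 19  34 104]
 [  0  28   9]
 [150  96  16]
 [120  40  19]
 [ 21  53  68]
 [ 22  47 137]
 [ 22  47 137]
 [ 20  45 136]
 [ 50   8 188]
 [ 47   9 189]
 [ 43  10 187]
 [ 41  11 189]
 [ 39  10 185]
 [ 45  16 192]
 [ 41  15 188]
 [ 45  19 191]
 [ 41  23 190]
 [ 39  22 189]
 [ 21  64  28]
 [ 30  11  46]
 [ 30  36  49]]
```

Run:
```python
from h import *
np.set_printoptions(precision=4,suppress=True)
c=capture("wrist");s=capture("scene");u=np.array([.956,-.292,0])
V=cv2.cvtColor(c["color"],cv2.COLOR_BGR2GRAY);print(V[155:180,320],V[265:285,320])
H=cv2.cvtColor(c["color"],cv2.COLOR_BGR2HSV);print("row210",[x for x in range(285,360) if abs(int(V[210,x])-int(V[210,x-1]))>20])
print("row180",[x for x in range(285,360) if abs(int(V[180,x])-int(V[180,x-1]))>20],"row250",[x for x in range(285,360) if abs(int(V[250,x])-int(V[250,x-1]))>20])
for z in (.036,.056):
    p=onz(c,(320,163.5),z);print(z,p,"s",(p-[.508,-.238,z])@u)
m=blobs(s["color"],(20,0,95),(90,85,255),(222,215,280,290),80)
for k in m:print(cv2.minAreaRect(k),cv2.contourArea(k))
cv2.imwrite("pics/lay.png",np.hstack([cv2.resize(s["color"][190:310,180:340],(400,300)),cv2.resize(c["color"],(400,300))]))
```

```text
[ 18  15  13  16  68  78  71  69  71  63 108 132 131 130 129 130 130 129
 128 129 127 128 132 127 128] [185 185 183 184 184 184 183 188 205 101  12  26  29  35  38  38  42  46
  43  38]
row210 [302, 303, 305, 340]
row180 [301, 302, 338, 340, 346, 347, 348, 358, 359] row250 [304, 338, 340]
0.036 [ 0.4656 -0.2251  0.036 ] s -0.044316252783171625
0.056 [ 0.4624 -0.2242  0.056 ] s -0.047663692415735086
((250.5, 280.0), (18.0, 57.0), 90.0) 443.0
((252.5139617919922, 235.0411376953125), (67.22425842285156, 42.252105712890625), 52.81529235839844) 1207.0
```

Run:
```python
from h import *
u=np.array([.956,-.292,0]);c=capture("wrist");r=np.array([.508,-.238,.056])
a=onz(c,(321,164.7),.056);b=onz(c,(321,274),.056);print((a-r)@u,(b-r)@u,((a+b)/2).round(4))
m=(a+b)/2;go(m[0],m[1],.0275,-17)
```

```text
-0.04608570145363636 0.07324828072582662 [ 0.5213 -0.241   0.056 ]
t 21.35 tcp [ 0.4936 -0.2332  0.1822] rot [-180.   -0.  163.] j6 -102 -> units [-0.193  0.004  1.031] spin 0.0000 (0.0 deg) w 0.0878 [ 1.3 -0.4 -0.1]
```

Measured between its end rims, the long weight is 119.3 mm long. It lies in the rest, released, with its centre at (0.521, −0.241). Taking it afresh at the centre.

```bash
python3 -m inch '-0.097 0.002 0.06 0 1; -0.096 0.002 0.15 0 1; 0 0 0.25 0 1; 0 0 0.25 0 1; 0 0 0.22 0 1; 0 0 0.1 0 1; 0 0 0 0 0.3; 0 0 0 0 0.3' 25; python3 -m inch '0 0 0 0 0.3; 0 0 0 0 0.3; 0 0 0 0 0.3; 0 0 -0.1 0 0.3; 0 0 -0.3 0 0.3; 0 0 -0.35 0 0.3; 0 0 -0.35 0 0.3; 0 0 -0.2 0 0.3' 25
python3 - <<'E'
from h import *
go(.5160,.079,.2223,-1.6)
E
```

```text
time_s: 22.35
tcp_pos: [0.5227, -0.2413, 0.0292]
eef_rot: [180.0, 0.1, 163.0]
contact_force: [-0.4, -0.6, 0.6]
gripper_width: 0.0728
gripper_force: 0.0
time_s: 23.35
tcp_pos: [0.522, -0.2412, 0.2269]
eef_rot: [180.0, 0.2, 163.0]
contact_force: [1.0, -0.8, -4.6]
gripper_width: 0.0395
gripper_force: 25.0
t 23.35 tcp [ 0.522  -0.2412  0.2269] rot [180.    0.2 163. ] j6 -102 -> units [0.099 2.133 0.03 ] spin -0.0428 (-15.4 deg) w 0.0395 [ 1.  -0.8 -4.6]
```

```bash
python3 -m inch '0 0 0 -0.0214 0.3; 0 0 0 -0.0214 0.3; 0.0165 0.3555 0 0 0.3; 0.0165 0.3555 0 0 0.3; 0.0165 0.3555 0 0 0.3; 0.0165 0.3555 0 0 0.3; 0.0165 0.3555 0 0 0.3; 0.0165 0.3555 0 0 0.3'; python3 -m inch '0 0 0 0 0.3; 0 0 0 0 0.3; 0 0 0 0 0.3; 0 0 0 0 0.3; 0 0 0 0 0.3; 0 0 0 0 0.3; 0 0 0 0 0.3; 0 0 0 0 0.3'
python3 - <<'E'
from h import *
np.set_printoptions(precision=4,suppress=True)
go(.5160,.079,.112,-1.6)
c=capture("wrist");cv2.imwrite("pics/over.png",c["color"])
V=cv2.cvtColor(c["color"],cv2.COLOR_BGR2GRAY)
for x in (300,320,340):
    g=V[:330,x].astype(int);print(x,[(y,g[y]) for y in range(90,300) if abs(g[y]-g[y-1])>14])
for u in (360,400,450,500):
    g=V[:330,u].astype(int);print(u,[(y,g[y-1],g[y]) for y in range(90,262) if abs(g[y]-g[y-1])>14])
st=get_state();T=st["tcp_pos"]+[0,0,.008];uu=np.array([np.cos(np.radians(-1.6)),np.sin(np.radians(-1.6)),0])
print("near end of axis",proj(c,T-.06*uu),"top",proj(c,T-.06*uu+[0,0,.02]),"far",proj(c,T+.06*uu))
E
```

```text
time_s: 24.35
tcp_pos: [0.5148, 0.0806, 0.2237]
eef_rot: [180.0, -0.0, 178.4]
contact_force: [0.9, 0.4, -3.0]
gripper_width: 0.0395
gripper_force: 25.0
time_s: 25.35
tcp_pos: [0.5157, 0.0791, 0.2231]
eef_rot: [-180.0, -0.0, 178.4]
contact_force: [1.0, -0.2, -3.9]
gripper_width: 0.0393
gripper_force: 25.0
t 25.35 tcp [0.5157 0.0791 0.2231] rot [-180.    -0.   178.4] j6 -122 -> units [-0.002 -0.001  0.741] spin 0.0000 (0.0 deg) w 0.0393 [ 1.  -0.2 -3.9]
300 [(120, np.int64(96)), (121, np.int64(58)), (122, np.int64(93)), (159, np.int64(138)), (274, np.int64(73)), (275, np.int64(23)), (277, np.int64(45))]
320 [(120, np.int64(95)), (121, np.int64(57)), (122, np.int64(88)), (159, np.int64(110)), (160, np.int64(150)), (274, np.int64(76)), (275, np.int64(25))]
340 [(120, np.int64(97)), (121, np.int64(60)), (122, np.int64(89)), (158, np.int64(118)), (159, np.int64(138)), (274, np.int64(73)), (275, np.int64(22))]
360 [(120, np.int64(127), np.int64(94)), (121, np.int64(94), np.int64(61)), (122, np.int64(61), np.int64(87)), (196, np.int64(83), np.int64(144)), (237, np.int64(156), np.int64(113)),
[... 940 characters left out ...]
 (106, np.int64(135), np.int64(113)), (119, np.int64(124), np.int64(99)), (120, np.int64(99), np.int64(49)), (122, np.int64(62), np.int64(141)), (240, np.int64(163), np.int64(105)), (241, np.int64(105), np.int64(84)), (243, np.int64(85), np.int64(42)), (244, np.int64(42), np.int64(14))]
500 [(120, np.int64(205), np.int64(97)), (121, np.int64(97), np.int64(47)), (122, np.int64(47), np.int64(137)), (128, np.int64(149), np.int64(102)), (129, np.int64(102), np.int64(56)), (253, np.int64(44), np.int64(117)), (254, np.int64(117), np.int64(149)), (255, np.int64(149), np.int64(67)), (256, np.int64(67), np.int64(0))]
near end of axis [320.7187 153.002 ] top [320.8539 159.1379] far [320.4282 346.6387]
```

Run:
```python
from h import *
np.set_printoptions(precision=4,suppress=True)
c=capture("wrist");print("cam",-c["R"].T@c["t"])
def onramp(uv,h=0,y0=.0815,z0=.098):
    o,d=ray(c,uv);n=np.array([0,np.sin(np.radians(11)),np.cos(np.radians(11))]);P=np.array([.516,y0,z0])+h*n
    return o+d*((P-o)@n)/(d@n)
for uv in [(360,237.5),(400,243),(450,240),(450,122),(400,122),(360,122),(500,122),(500,254.5),(400,164),(400,217),(400,231.5)]:
    print(uv,onramp(uv),onramp(uv,.03))
```

```text
cam [0.4357 0.0809 0.3803]
(360, 237.5) [0.5654 0.1203 0.0905] [0.5514 0.116  0.1219]
(400, 243) [0.5772 0.1658 0.0816] [0.5619 0.1566 0.114 ]
(450, 240) [0.5806 0.2262 0.0699] [0.5649 0.2105 0.1035]
(450, 122) [0.4494 0.2117 0.0727] [0.4479 0.1975 0.106 ]
(400, 122) [0.4476 0.1587 0.083 ] [0.4464 0.1503 0.1152]
(360, 122) [0.4463 0.1187 0.0908] [0.4451 0.1147 0.1221]
(500, 122) [0.4513 0.2685 0.0616] [0.4497 0.2482 0.0962]
(500, 254.5) [0.6077 0.2951 0.0565] [0.5891 0.2719 0.0916]
(400, 164) [0.4889 0.1609 0.0826] [0.4832 0.1523 0.1148]
(400, 217) [0.5465 0.1641 0.0819] [0.5345 0.1551 0.1143]
(400, 231.5) [0.5634 0.165  0.0818] [0.5496 0.1559 0.1141]
```

The hand is centred on the long weight: the near rim is predicted at row 159.1 and seen at 159. The ramp's centre line comes out at x≈0.516 and yaw ≈−1.9° from both the wall and the hole. Lowering.

```bash
python3 -m inch '-0.002 0 0.12 0.0008 0.3; 0 0 0.16 0 0.3; 0 0 0.16 0 0.3; 0 0 0.12 0 0.3; 0 0 0.08 0 0.3; 0 0 0.05 0 0.3; 0 0 0.02 0 0.3; 0 0 0 0 0.3'; python3 -c "
from h import *
go(.516,.079,.1115,-1.9)"
```

```text
time_s: 26.45
tcp_pos: [0.5162, 0.0792, 0.1169]
eef_rot: [180.0, 0.0, 178.1]
contact_force: [0.5, 0.7, -3.9]
gripper_width: 0.0392
gripper_force: 25.0
t 26.45 tcp [0.5162 0.0792 0.1169] rot [180.    0.  178.1] j6 -122 -> units [ 0.002 -0.001  0.036] spin 0.0001 (0.0 deg) w 0.0392 [ 0.5  0.7 -3.9]
```

```bash
python3 -m inch '0 0 0.01 0 0.3; 0 0 0.01 0 0.3; 0 0 0.006 0 0.3; 0 0 0.004 0 0.3; 0 0 0 0 0.3; 0 0 0 0 0.3; 0 0 0 0 0.3; 0 0 0 0 0.3'
```

```text
time_s: 27.45
tcp_pos: [0.5164, 0.0792, 0.1142]
eef_rot: [180.0, 0.1, 178.2]
contact_force: [-7.0, 0.6, 13.7]
gripper_width: 0.0396
gripper_force: 25.0
```

```bash
python3 -m inch '0 0 -0.004 0 0.3; 0 0 0 0 0.3; 0 0 0 0 0.57; 0 0 0 0 0.57; 0 0 0 0 0.57; 0 0 -0.2 0 0.57; 0 0 -0.3 0 0.57; 0 0 -0.2 0 0.7'; python3 -m inch '0 -0.3 0 0 1; 0 -0.35 0 0 1; 0 -0.35 0 0 1; 0 -0.35 0 0 1; 0 -0.35 0 0 1; 0 0 0 0 1; 0 0 0 0 1; 0 0 0 0 1';python3 -c "
from h import *
t=capture('top');s=capture('scene');go(.5,0,.2)
cv2.imwrite('pics/fin.png',np.vstack([cv2.resize(t['color'][170:270,140:300],(480,300)),cv2.resize(s['color'][130:230,290:450],(480,300))]))"
```

```text
time_s: 28.45
tcp_pos: [0.5165, 0.0792, 0.2197]
eef_rot: [180.0, 0.1, 178.1]
contact_force: [0.0, 0.5, -0.4]
gripper_width: 0.0555
gripper_force: 0.0
time_s: 29.45
tcp_pos: [0.5078, -0.1749, 0.2177]
eef_rot: [180.0, 0.0, 178.2]
contact_force: [-0.1, 0.5, 0.8]
gripper_width: 0.0879
gripper_force: 0.0
t 29.55 tcp [ 0.5079 -0.1747  0.2178] rot [180.    0.  178.2] j6 -94 -> units [0.089 1.163 0.119] spin 0.0000 (0.0 deg) w 0.0878 [0.5 0.4 0.5]
```

View pics/fin.png

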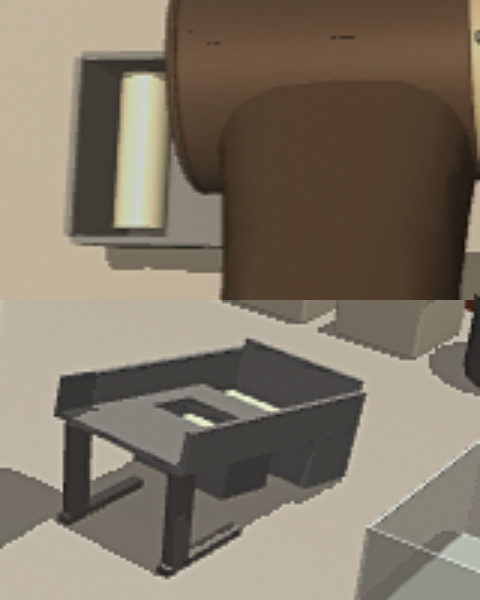

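The final view shows the long weight seated square in the second hole (top crop ~(142,150)) and the short one sunk in the first (scene crop ~(200,420)). One idle call to confirm both are still.

```bash
f='
from h import *
t=capture("top")
k=blobs(t["color"],(0,0,150),(90,90,255),(165,188,198,252),100)
for c in k:
    r=cv2.minAreaRect(c);print(r,onz(t,r[0],.055).round(4))
'; python3 -c "$f"; python3 -m inch '0 -0.2 0 0 1; 0 -0.2 0 0 1; 0 0 0 0 1; 0 0 0 0 1; 0 0 0 0 1; 0 0 0 0 1; 0 0 0 0 1; 0 0 0 0 1' ; python3 -c "$f"
```

```text
((186.43692016601562, 219.63539123535156), (15.03237533569336, 51.587120056152344), 3.1798300743103027) [0.5225 0.2565 0.055 ]
time_s: 30.6
tcp_pos: [0.5058, -0.2356, 0.2177]
eef_rot: [-180.0, 0.0, 178.1]
contact_force: [-0.1, 0.9, -0.3]
gripper_width: 0.0873
gripper_force: 0.0
((186.54806518554688, 219.61068725585938), (15.301985740661621, 51.62733459472656), 3.094058036804199) [0.5226 0.2562 0.055 ]
```

```bash
python3 -c "
from plant import *
print(close_job())"
```

```text
the job is handed in; nothing more can be done
None
```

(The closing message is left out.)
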